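# Move a clipped-in cartridge to the other servo drive

### The arm

A 6-joint arm with a two-finger parallel gripper is mounted at the origin on the work surface. World frame = base frame: x ahead of the robot, y to its left, z up, the work surface at z = 0. Lengths are in mm, angles in rad, forces in N, time in s.
With the tool pointing down it reaches from about 375 to 975 mm from the base axis. Payload 3.8 kg.
Tool frame: the origin (TCP) lies midway between the tips of the shut fingers; the grasp point (between the pads) lies 19 mm behind it; z points along the fingers, y is the line along which they close (so a half turn about z gives the same grasp; the last joint's range is limited). The gripper opens to 85 mm and grips with 20 to 120 N. Pads are 22 mm wide; open, the fingers measure 114 mm over their backs; the gripper's body (76 mm by 85 mm) begins 54 mm behind the grasp point. The pads swing forward as they close: fully open they stand 13 mm farther back than shut.
Start: joints at [-1.359, 0.264, 1.604, -0, 1.274, -0.037], TCP at [166.207, -654.212, 194.48] pointing down, gripper open.
Joint ranges: [-2.63, 2.63], [-0.94, 2.18], [0.31, 2.57], [-1.31, 4.45], [0, 2.66], [-2.55, 2.55]. Speed limits (rad/s): [2.57, 2.57, 3.14, 3.14, 3.14, 3.14].

### API

Orientations are given as a unit quaternion [x, y, z, w].
In Python, from workcell import bot gives the robot as it stands.
- The arm moves only by the tool servo_tool, never from a script. Its argument "increments" is a list of rows, each a list of 7 numbers: the shift along the tool's x, y, z in units of 25 mm (1.0 is 25 mm), then the turn, a rotation vector about the tool's x, y, z in units of 6 degrees (1.0 is 6 degrees), then the closure in counts, from 0 (fully open) to 255 (shut). A call has 1 to 8 rows; each row is the pose to reach, as a shift and turn from the pose commanded when the call began, along the tool's axes at that moment; what a row does not reach only later rows make up. A row lasts 1/12 s, in which the tool goes at most 41.7 mm and 7.16 degrees, less where a joint would pass 70% of its speed; a pose out of reach is approached as far as the arm can. A call with a gripper value outside its range is refused whole. The fingers move at their own pace and stop on an object; the grip force is fixed at half the most. Time passes only in rows, so rows that repeat a pose let the fingers close. It gives the time, the measured TCP pose, the force, the opening and the grip force at its end, in the units of the state.
- bot.read_state(): the state, without advancing time (a new reading comes with each control period).
- bot.read_camera(name): name is "scene" or "top" or "wrist"; returns a dict with "frame" (384x512x3 uint8, blue, green, red), "range_z" (384x512 float32, mm along the optical axis (not along the pixel's ray), 0 where there is no reading), "fov_y" (degrees; the focal length in pixels is half the picture's height over the tangent of half this angle, whatever the lens; pixels are square), "cx", "cy" (the principal point, pixels), "rvec" (rotation vector, rad) and "tvec" (3), from world to camera coordinates, as OpenCV has them. Camera axes: x right, y down, z forward; pixel columns grow to the right and rows downward; lengths in mm; the calibration is good to about 2 mm. A picture is of the moment at which its call begins.
- bot.hand_in(): hands the job in; it is judged then, once.
The state is a dict: "clock": time; "joint_pos": joint angles; "joint_vel": joint speeds; "joint_efforts": joint torques, N m; "tool_pos": TCP position; "tool_rot": TCP orientation; "force": force on the tool from outside, world axes, zero at the start; "wrist_torque": the same for the moment, N m; "grip_width": opening from 0.0 (shut) to 1.0 (fully open); "finger_force": force on a finger pad.
Only numpy, scipy, OpenCV 4.12 (cv2) and the standard library are available. Lean on these libraries where they do the work, as an engineer would, in place of code of your own. Each camera call takes 0.05 s, during which the arm holds its last target. There are 200 camera calls.

### The job

Squeeze the two sprung tabs of the grey cartridge together to free it, draw it straight up out of the old drive, and, with the tabs still squeezed, press it fully home in the empty socket of the other drive, then let go so that both tabs spring out and it stays locked down on the sprung contacts. Never push, pull or lean on either drive, or on the cartridge in its socket, with more than about 35 newtons, and leave the other things on the bench where they are.

Things in the scene. Friction and masses are not known exactly. Their poses are not given: they have to be found in the camera images.
- old_drive: a servo drive lying on its back, fixed: a grey box 170 (x) x 120 (y) x 70 mm high with a yellow vented cover on top and a black socket in the middle of the cover; origin at the centre of its underside, z up, x along its length. Its socket holds the cartridge at the start
- new_drive: a servo drive lying on its back, fixed: a grey box 170 (x) x 120 (y) x 70 mm high with a yellow vented cover on top and a black socket in the middle of the cover; origin at the centre of its underside, z up, x along its length. Looks the same as the old drive, but its socket is empty
- old_slot (a point): centre of the old drive's socket, level with the cover's top (70 mm above the bench); axes as the drive's. Any socket: mouth 55 (x) x 54 mm (y), rim 40 mm above the socket's floor; along its +y and -y sides a lip 8 mm thick, under which the hooks catch; sprung contact pad on the floor, which pushes a freed cartridge up some mm. Here the floor is 34 mm below this point
- new_slot (a point): centre of the new drive's empty socket, level with the cover's top (70 mm above the bench); axes as the drive's. Same socket, but shimmed to a HEIGHT that differs from drive to drive and is not measured: its floor is 24 to 38 mm below this point (rim 2 to 16 mm above the cover), so the bottom must be found by feel. It does not yield when pressed
- cartridge: grey plug-in cartridge, about 0.2 kg: a block 52 (x) x 50 (y) x 46 mm high, foot tapered by 3 mm over its lowest 5 mm, with an upright sprung tab at its +y and its -y side; the same after a half turn. Origin at the centre of its underside, z up. Clearance in the socket 1.5 mm each side in x, 2 mm in y. Held by the tabs, squeezed along y
- tabs_mid (a point): point of the cartridge midway between its tabs, 70 mm above its underside, the height to pinch; axes as the cartridge's. Each tab is a ribbed plate 26 mm wide (x), 4 mm thick, its top 86 mm above the underside, 40 mm above the block. Over their outer faces (y) the tabs measure 52 mm at rest, 41 mm squeezed to their stops
- tab_a (a joint): tab at the cartridge's +y side: 0 m sprung out, 0.0055 m squeezed to its stop; spring 3 N at 0, 8 N at the stop. It carries a hook standing out 4 mm, flat top 29.5 mm above the underside, clear of the lip from about 0.0035 m on. With the tabs not squeezed the cartridge goes neither out nor in within the allowed force
- tab_b (a joint): the opposite tab, at the cartridge's -y side: same values. With the foot on the socket's floor the hooks are 2.5 mm below the lips: they catch only if the foot is within 2.5 mm of the floor when the tabs are let go; locked, the contacts lift the cartridge until its hooks meet the lips
- new_contacts (a joint): brass contact pad, 30 x 20 mm, in the middle of the new socket's floor: 0 m sprung up (7 mm above the floor), 0.007 m pressed level with it by the cartridge's foot. It pushes back with 1.5 N at 0, rising to 10 N at 0.007 m; beyond that the cartridge stands on the hard floor. Locked in, it stays at about 0.0045 m
- screwdriver: a screwdriver 180 mm long and about 25 mm thick, lying on the bench between the two drives; origin about the middle of its underside
- solder_spool: a steel solder spool standing on its flange, 60 mm across, 35 mm high; origin at the centre of its underside
- flux_jar: a small jar 44 mm across, 60 mm high; origin at the centre of its underside
- spray_can: a spray can 66 mm across, 190 mm high; origin at the centre of its underside

How it is judged (in metres and radians):
On the way:
1. the cartridge is freed and drawn up clear of the old drive (z of cartridge in the frame of old_slot above 0.015 m and angle between cartridge's own z axis and vertical below 0.35 rad), for 0.1 s.
At the end, for the whole second after the job is handed in: The cartridge sits in the new drive's socket, centred within 5 mm, upright within 0.1 rad and at rest; both tabs have sprung out (within 1.5 mm of their rest) and the sprung contacts are held down by more than 3 mm, so that the hooks are locked under the lips; the hand has let go (horizontal distance between cartridge and new_slot below 0.005 m and angle between cartridge's own z axis and vertical below 0.1 rad and value of joint new_contacts above 0.003 m and value of joint each of tab_a, tab_b below 0.0015 m and linear speed of cartridge below 0.02 m/s); the robot touches nothing.
It fails at once if the cartridge is forced against the old drive or its socket with more than 35 N (contact force between cartridge and old_drive above 35 N).
It fails at once if the cartridge is forced against the new drive or its socket with more than 35 N (contact force between cartridge and new_drive above 35 N).
It fails at once if the robot leans on the old drive with more than 35 N (contact force between the arm and old_drive above 35 N).
It fails at once if the robot leans on the new drive with more than 35 N (contact force between the arm and new_drive above 35 N).
It fails at once if another thing on the bench is moved more than 30 mm or tipped over (distance of any of screwdriver, solder_spool, flux_jar, spray_can from where it was at the start of the episode above 0.03 m or angle between any of solder_spool, flux_jar, spray_can's own z axis and vertical above 0.5 rad).
It also fails if it takes over 64 s, if anything falls off the work surface, if the arm or the gripper's body presses on something with over 40 N, if the wrist force passes 120 N, or if a joint passes its speed limit or range.

## Working session

There is one attempt and no reset: what is moved stays moved. The work goes in short steps, Python scripts to look and compute and a tool call to move; the robot and the scene stay as the last step left them, time stands still between calls to the robot, and variables do not carry over. Pictures are saved under pics/ and viewed, at most 10 in all, crops included, and the job is handed in when it is done.

Besides the shell and the picture viewer there is one more tool, called after "Call:" as a command line: name --pt "numbers of a row" for each row, then --argument value for the rest. servo_tool: Moves the arm, as the interface text tells. Its arguments: {"type":"object","properties":{"increments":{"type":"array"}},"required":["increments"]}

```bash
ls; mkdir -p pics; cat > h.py <<'E'
import numpy as np, cv2
from workcell import bot
from scipy.spatial.transform import Rotation as R
def cam(n):
    c=bot.read_camera(n); h=c["frame"].shape[0]
    c["f"]=h/2/np.tan(np.radians(c["fov_y"])/2); c["M"]=cv2.Rodrigues(np.array(c["rvec"],float))[0]; c["t"]=np.array(c["tvec"],float).ravel(); return c
def pts(c):
    z=c["range_z"].astype(float); v,u=np.mgrid[:z.shape[0],:z.shape[1]]
    p=np.dstack([(u-c["cx"])/c["f"]*z,(v-c["cy"])/c["f"]*z,z])
    return (p-c["t"])@c["M"]   # world xyz
def ray(c,u,v,h):
    d=c["M"].T@np.array([(u-c["cx"])/c["f"],(v-c["cy"])/c["f"],1]); o=-c["M"].T@c["t"]
    return o+d*(h-o[2])/d[2]
def st():
    s=bot.read_state(); 
    for k in("clock","tool_pos","tool_rot","force","grip_width","finger_force"):print(k,np.round(s[k],3))
    print(np.round(R.from_quat(s["tool_rot"]).as_matrix(),3)); return s
E
python3 - <<'E'
from h import *
st()
c=cam("top");s=cam("scene")
cv2.imwrite("pics/a.png",cv2.resize(np.vstack([c["frame"],s["frame"]]),(448,600*1) if 0 else (400,600)))
cv2.imwrite("pics/top.png",c["frame"]);cv2.imwrite("pics/scene.png",s["frame"])
print(c["f"],-c["M"].T@c["t"],c["M"])
E
```

```text
pics
clock 0.0
tool_pos [ 166.029 -653.414  193.151]
tool_rot [ 0.992  0.124 -0.    -0.001]
force [ 0.175  0.148 -0.031]
grip_width 0.998
finger_force 0.0
[[ 0.969  0.246 -0.   ]
 [ 0.246 -0.969  0.002]
 [ 0.    -0.002 -1.   ]]
393.44537345951335 [581.68255761 -68.50619516 966.19713695] [[ 0.01376073 -0.99984003  0.01142613]
 [-0.99617786 -0.01469431 -0.08610315]
 [ 0.08625727 -0.01019761 -0.9962207 ]]
```

View pics/top.png

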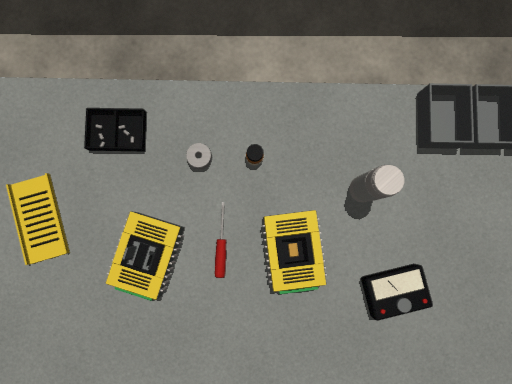

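View pics/scene.png

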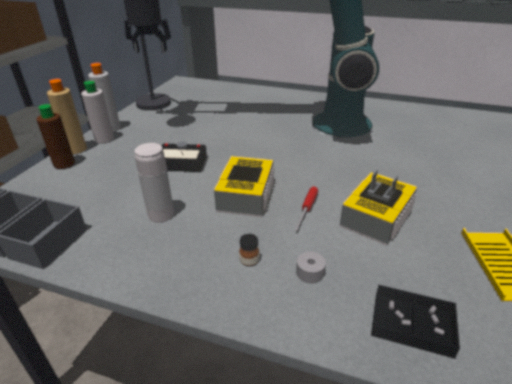

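The top view shows the old drive with the cartridge at about (144,256), the new drive with the brass pad at (295,252), the screwdriver between them at (221,245), and the can at (388,182). The scene view agrees.

```bash
cat > m.py <<'E'
from h import *
def drives(c):
    hsv=cv2.cvtColor(c["frame"],cv2.COLOR_BGR2HSV)
    m=cv2.inRange(hsv,(20,120,100),(35,255,255)); P=pts(c)
    for (u0,u1) in ((90,200),(250,340)):
        mm=m.copy(); mm[:,:u0]=0; mm[:,u1:]=0; mm[:200]=0
        v,u=np.nonzero(mm); p=P[v,u]; print("cover z",np.median(p[:,2]))
        q=np.array([ray(c,a,b,70) for a,b in zip(u,v)])[:,:2]
        k=abs(p[:,2]-np.median(p[:,2]))<6
        print(cv2.minAreaRect(q[k].astype(np.float32)))
if __name__=="__main__":
    c=cam("top"); drives(c)
    P=pts(c); z=P[...,2]
    k=(z>98)&(z<140); k[:,:90]=0;k[:,200:]=0;k[:200]=0
    p=P[k]; print(len(p),p.mean(0),p.max(0)); print(cv2.minAreaRect(p[:,:2].astype(np.float32)))
E
python3 m.py
```

```text
cover z 70.30131929389773
((520.3353881835938, 167.00100708007812), (120.47389221191406, 169.69923400878906), 73.31720733642578)
cover z 70.21428123660712
((535.0133666992188, -175.08856201171875), (169.45599365234375, 119.81041717529297), 7.91225528717041)
126 [520.77534033 167.28024675 116.86390084] [539.44965964 193.99014492 128.6009193 ]
((520.1163940429688, 166.54953002929688), (52.51579284667969, 26.016874313354492), 73.52565002441406)
```

```bash
cat >> h.py <<'E'
def go(x,y,z,yaw):
    "tool-frame increments to TCP x,y,z, tool down, tool y axis at world angle yaw(deg)"
    s=bot.read_state(); R0=R.from_quat(s["tool_rot"]); a=np.radians(yaw)
    Y=np.array([np.cos(a),np.sin(a),0]);Z=np.array([0,0,-1.]);X=np.cross(Y,Z)
    d=R0.inv().apply(np.array([x,y,z])-s["tool_pos"]); w=(R0.inv()*R.from_matrix(np.c_[X,Y,Z])).as_rotvec()
    print("pos",np.round(s["tool_pos"],1),"force",np.round(s["force"],1),"joints",np.round(s["joint_pos"],2))
    print("incr",np.round(d/25,3),np.round(np.degrees(w)/6,3))
E
python3 -c "
from h import *
go(520,167,225,73.4)"
```

```text
pos [ 166.1 -653.6  193.4] force [ 0.6 -0.2 -0.4] joints [-1.36  0.26  1.61 -0.    1.27 -0.04]
incr [ 21.804 -28.329  -1.211] [-5.0000e-03 -2.3000e-02 -2.4858e+01]
```

Call:
servo_tool --pt "21.8 -28.3 -1.2 0 0 -24.8 0" --pt "21.8 -28.3 -1.2 0 0 -24.8 0" --pt "21.8 -28.3 -1.2 0 0 -24.8 0" --pt "21.8 -28.3 -1.2 0 0 -24.8 0" --pt "21.8 -28.3 -1.2 0 0 -24.8 0" --pt "21.8 -28.3 -1.2 0 0 -24.8 0" --pt "21.8 -28.3 -1.2 0 0 -24.8 0" --pt "21.8 -28.3 -1.2 0 0 -24.8 0"

```text
clock: 0.82
tool_pos: [298.4, -346.3, 205.4]
tool_rot: [0.81, 0.587, 0.0, -0.0]
force: [1.6, 0.6, -0.2]
grip_width: 1.0
finger_force: 0.0
```

```bash
python3 -c "
from h import *
go(520,167,225,73.4)"
```

```text
pos [ 298.4 -346.3  205.4] force [ 1.6  0.6 -0.2] joints [-0.91 -0.17  2.03  0.    1.27 -0.6 ]
incr [22.271  2.034 -0.777] [ 2.0000e-03 -2.0000e-03 -1.5256e+01]
```

Call:
servo_tool --pt "22.2 2.0 -0.8 0 0 -15.2 0" --pt "22.2 2.0 -0.8 0 0 -15.2 0" --pt "22.2 2.0 -0.8 0 0 -15.2 0" --pt "22.2 2.0 -0.8 0 0 -15.2 0" --pt "22.2 2.0 -0.8 0 0 -15.2 0" --pt "22.2 2.0 -0.8 0 0 -15.2 0" --pt "22.2 2.0 -0.8 0 0 -15.2 0" --pt "22.2 2.0 -0.8 0 0 -15.2 0"

```text
clock: 1.48
tool_pos: [431.7, -41.0, 217.8]
tool_rot: [0.429, 0.903, 0.0, 0.0]
force: [0.0, -0.3, 0.4]
grip_width: 0.999
finger_force: 0.0
```

```bash
python3 -c "
from h import *
go(520,167,225,73.4)"
```

```text
pos [431.7 -41.  217.8] force [ 0.  -0.3  0.4] joints [-0.15 -0.22  2.06 -0.    1.31 -0.84]
incr [ 4.216  7.995 -0.289] [ 2.000e-03  6.000e-03 -5.699e+00]
```

Call:
servo_tool --pt "4.2 8.0 -0.3 0 0 -5.7 0" --pt "4.2 8.0 -0.3 0 0 -5.7 0" --pt "4.2 8.0 -0.3 0 0 -5.7 0" --pt "4.2 8.0 -0.3 0 0 -5.7 0" --pt "4.2 8.0 -0.3 0 0 -5.7 0" --pt "4.2 8.0 -0.3 0 0 -5.7 0" --pt "4.2 8.0 -0.3 0 0 -5.7 0" --pt "4.2 8.0 -0.3 0 0 -5.7 0"

```text
clock: 2.15
tool_pos: [521.2, 164.8, 224.5]
tool_rot: [0.146, 0.989, -0.001, -0.001]
force: [0.1, 0.4, 0.5]
grip_width: 1.0
finger_force: 0.0
```

```bash
python3 -c "
from h import *
go(520,167,225,73.4)
c=cam('wrist'); cv2.imwrite('pics/w1.png',c['frame'])
P=pts(c);z=P[...,2]
k=(z>112)&(z<135); p=P[k]; print(len(p),np.median(p[:,2]),p.min(0),p.max(0)); 
k&=(np.hypot(P[...,0]-520,P[...,1]-167)<40);p=P[k];print(len(p),cv2.minAreaRect(p[:,:2].astype(np.float32)))
n,l,_,ce=cv2.connectedComponentsWithStats(k.astype(np.uint8))
for i in range(1,n):
  q=P[l==i]
  if len(q)>50: print(len(q),cv2.minAreaRect(q[:,:2].astype(np.float32)),q[:,2].max(), ce[i])
"
```

```text
pos [521.2 164.8 224.5] force [0.1 0.4 0.5] joints [ 0.26  0.    1.84 -0.    1.3  -1.02]
incr [ 0.07   0.07  -0.022] [-0.012 -0.011 -0.039]
327 124.10035875162936 [501.1331036  141.55437706 112.50372078] [540.84753162 198.39559645 126.10900586]
327 ((521.1530151367188, 170.0537109375), (53.075687408447266, 26.63372802734375), 73.31307220458984)
161 ((514.191162109375, 146.87014770507812), (4.479713439941406, 26.645748138427734), 72.77972412109375) 126.10900586363046 [225.32919255 178.73291925]
166 ((528.0234985351562, 193.2441864013672), (4.692605972290039, 26.471904754638672), 73.50479125976562) 125.91454813028325 [276.3253012  177.94578313]
```

View pics/w1.png

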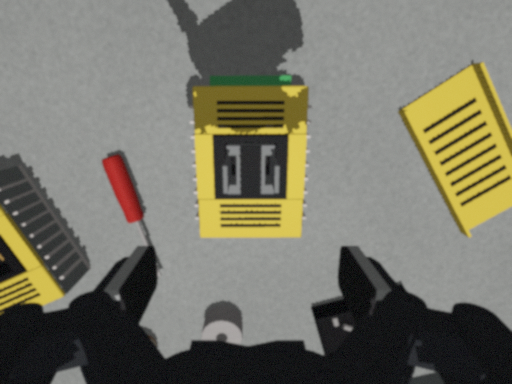

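The wrist view shows both tabs clearly at about (225,179) and (276,178), with the fingers at both lower sides. I'll move to a mid estimate, lower, and look again.

```bash
python3 -c "
from h import *
go(520.6,168.6,160,73.4)"
```

```text
pos [520.9 163.8 224.5] force [-0.6  0.3 -0.5] joints [ 0.26  0.    1.84 -0.    1.3  -1.02]
incr [0.064 0.184 2.58 ] [-0.014 -0.01  -0.053]
```

Call:
servo_tool --pt "0.06 0.18 1.3 0 0 0 0" --pt "0.06 0.18 2.58 0 0 0 0" --pt "0.06 0.18 2.58 0 0 0 0" --pt "0.06 0.18 2.58 0 0 0 0"

```text
clock: 2.53
tool_pos: [519.0, 166.9, 158.7]
tool_rot: [0.148, 0.989, -0.001, -0.002]
force: [-0.5, -0.2, -0.2]
grip_width: 1.001
finger_force: 0.0
```

```bash
cat > w.py <<'E'
from h import *
go(520.6,168.6,160,73.4)
c=cam('wrist'); cv2.imwrite('pics/w2.png',c['frame'])
P=pts(c);z=P[...,2]
k=(z>112)&(z<135)&(np.hypot(P[...,0]-520,P[...,1]-167)<40)
n,l,_,ce=cv2.connectedComponentsWithStats(k.astype(np.uint8))
for i in range(1,n):
  q=P[l==i]
  if len(q)>50: print(len(q),cv2.minAreaRect(q[:,:2].astype(np.float32)),q[:,2].max(), ce[i],np.median(c['range_z'][l==i]))
p=P[k];print(cv2.minAreaRect(p[:,:2].astype(np.float32)))
r=c['range_z']; g=(r<200)&(r>0)
for v in range(240,300,10):
  u=np.nonzero(g[v])[0]; L=u[u<250];Rr=u[u>250]
  if len(L) and len(Rr): print(v,L.max(),Rr.min(),(L.max()+Rr.min())/2,r[v,L.max()],r[v,Rr.min()])
print(c['cx'],c['cy'],c['f'], (R.from_quat(bot.read_state()['tool_rot']).inv().apply(-c['M'].T@c['t']-bot.read_state()['tool_pos'])))
go(520.6,168.6,160,73.4)
E
python3 w.py
```

```text
pos [519.  166.9 158.7] force [-0.5 -0.2 -0.2] joints [ 0.27  0.05  1.92 -0.    1.18 -1.01]
incr [-0.042  0.085 -0.051] [-0.031 -0.043 -0.076]
271 ((513.9996948242188, 146.73046875), (4.695921421051025, 26.793466567993164), 73.45964050292969) 126.11389476913496 [217.65313653 203.24354244] 227.1407
272 ((527.7550659179688, 193.19456481933594), (4.850183963775635, 26.36252212524414), 72.72328186035156) 126.26135427605924 [282.21323529 202.97058824] 226.8504
((520.99169921875, 169.97628784179688), (53.254032135009766, 26.78800392150879), 73.25141906738281)
250 155 340 247.5 142.81012 142.11852
260 156 339 247.5 144.71736 143.59946
270 157 338 247.5 147.01375 145.4676
280 157 338 247.5 146.83357 146.29137
290 155 340 247.5 142.66518 143.55528
247.2181679761243 192.19133455561743 309.5940049946062 [  74.7684249     0.75329058 -177.17734603]
pos [520.9 167.6 160.9] force [-0.8  1.   0.5] joints [ 0.27  0.05  1.92 -0.    1.18 -1.01]
incr [0.023 0.036 0.038] [-0.008 -0.008 -0.075]
```

Call:
servo_tool --pt "0 0.07 1.0 0 0 -0.05 0" --pt "0 0.07 2.0 0 0 -0.05 30" --pt "0 0.07 2.96 0 0 -0.05 60" --pt "0 0.07 2.96 0 0 -0.05 90" --pt "0 0.07 2.96 0 0 -0.05 90" --pt "0 0.07 2.96 0 0 -0.05 90" --pt "0 0.07 2.96 0 0 -0.05 90"

```text
clock: 3.17
tool_pos: [524.3, 171.0, 89.7]
tool_rot: [0.145, 0.989, 0.001, 0.002]
force: [0.4, -0.3, -0.2]
grip_width: 0.649
finger_force: 0.0
```

```bash
sed -i 's/z>112/z>100/; s/w2.png/w3.png/; s/<200/<170/' w.py; python3 w.py; python3 -c "from h import *;st()"
```

```text
pos [524.3 171.   89.7] force [ 0.4 -0.3 -0.2] joints [ 0.27  0.12  1.98 -0.    1.04 -1.01]
incr [ 0.102 -0.126 -2.812] [ 0.025  0.041 -0.012]
826 ((513.1714477539062, 144.91497802734375), (8.703889846801758, 26.991683959960938), 73.2177734375) 134.96716006951164 [196.1283293  235.12711864] 160.83379
713 ((527.409423828125, 193.19229125976562), (4.865791320800781, 26.919660568237305), 73.54923248291016) 125.73677734624218 [284.89761571 234.23001403] 161.14285
80 ((531.625244140625, 199.39398193359375), (4.691827774047852, 21.612125396728516), 60.162662506103516) 134.95242612707904 [305.1 252.2] 151.38583
((521.3972778320312, 172.6971435546875), (66.56636047363281, 27.002960205078125), 73.5398941040039)
240 200 281 240.5 167.49922 168.8358
250 200 281 240.5 167.29926 168.76712
260 200 282 241.0 167.1107 164.68813
270 192 303 247.5 153.41354 154.06107
280 190 305 247.5 148.8089 148.59967
290 187 308 247.5 141.62401 140.9898
247.2181679761243 192.19133455561743 309.5940049946062 [  73.60866935    1.56449278 -179.36421935]
pos [524.1 171.   89.5] force [-0.4 -0.5 -1.1] joints [ 0.27  0.12  1.98 -0.    1.04 -1.01]
incr [ 0.094 -0.124 -2.823] [ 0.023  0.038 -0.011]
clock 3.217
tool_pos [524.054 170.977  89.454]
tool_rot [0.145 0.989 0.001 0.002]
force [-0.432 -0.467 -1.082]
grip_width 0.647
finger_force 0.0
[[-0.958  0.287  0.004]
 [ 0.287  0.958  0.001]
 [-0.004  0.002 -1.   ]]
```

View pics/w3.png

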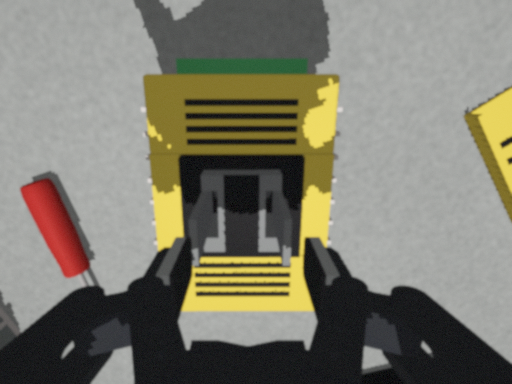

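The view shows the tab tops straddling about column 242, while the finger midline is at 247.5, so the hand is slightly off centre. I'll measure this precisely.

```bash
cat > t.py <<'E'
from h import *
import sys
zlo=float(sys.argv[1]) if len(sys.argv)>1 else 122
ps=[];
for i in range(3):
  c=cam('wrist');s=bot.read_state();ps.append(s["tool_pos"])
P=pts(c);z=P[...,2];k=(z>zlo)&(z<zlo+5)&(np.hypot(P[...,0]-520.8,P[...,1]-170)<40)
T=R.from_quat(s["tool_rot"]).inv()
n,l,_,ce=cv2.connectedComponentsWithStats(k.astype(np.uint8))
for i in range(1,n):
  q=P[l==i]
  if len(q)>60:
    b=cv2.minAreaRect(q[:,:2].astype(np.float32)); print(len(q),np.round(np.r_[b[0],b[1],b[2]],1),"tool",np.round(T.apply(np.r_[b[0],124]-np.mean(ps,0)),1),"px",ce[i],"camX",(ce[i][0]-247.4)/c['f']*np.median(c['range_z'][l==i]))
print(np.round(ps,1),-c['M'].T@c['t'],np.round(s['force'],1))
print("cam in tool",T.apply(-c['M'].T@c['t']-np.mean(ps,0)), T.apply(c['M'][2]))
E
python3 t.py
```

```text
366 [513.9 146.9   4.2  26.7  73. ] tool [  2.1 -25.6 -35.5] px [194.55191257 243.00546448] camX -26.895252871662084
406 [527.8 192.8   4.3  26.7  73.3] tool [  2.   22.3 -35.4] px [287.67980296 244.13546798] camX 20.55397992176739
[[523.7 170.9  89. ]
 [523.3 170.9  88.6]
 [522.9 170.8  88.1]] [452.51420157 193.34661634 267.50101403] [-0.4  0.4  0.7]
cam in tool [  73.88480542    1.46682953 -179.08438158] [-2.90071606e-01  7.83802889e-04  9.57004623e-01]
```

Call:
servo_tool --pt "0.06 -0.1 0.08 0 0 0 90" --pt "0.06 -0.1 0.08 0 0 0 90" --pt "0.06 -0.1 0.08 0 0 0 90" --pt "0.06 -0.1 0.08 0 0 0 90"

```text
clock: 3.7
tool_pos: [519.5, 168.5, 84.5]
tool_rot: [0.145, 0.989, -0.0, -0.0]
force: [0.9, 0.9, -0.5]
grip_width: 0.648
finger_force: 0.0
```

```bash
python3 t.py
```

```text
409 [513.8 146.9   4.3  26.2  72.9] tool [ -0.5 -22.5 -39.5] px [199.42787286 252.37897311] camX -23.976189095478244
421 [527.4 192.9   4.3  26.5  73.6] tool [ -0.4  25.6 -39.5] px [294.88361045 252.24228029] camX 23.72874084688222
[[519.6 168.5  84.5]
 [519.7 168.6  84.5]
 [519.8 168.6  84.6]] [449.48026102 191.18959832 263.67391755] [-0.2 -0.5 -0.5]
cam in tool [  73.75899117    1.53990947 -179.12871602] [-2.89373742e-01  3.99056042e-04  9.57216109e-01]
```

Centred: the tab offsets are −24.0 and +23.7. Now I close in steps.

Call:
servo_tool --pt "0 0 0 0 0 0 105" --pt "0 0 0 0 0 0 105" --pt "0 0 0 0 0 0 115" --pt "0 0 0 0 0 0 115"

```text
clock: 4.18
tool_pos: [519.9, 168.3, 85.1]
tool_rot: [0.145, 0.989, -0.0, 0.0]
force: [-0.8, -1.6, 3.9]
grip_width: 0.545
finger_force: 1.9
```

Call:
servo_tool --pt "0 0 0 0 0 0 125" --pt "0 0 0 0 0 0 125" --pt "0 0 0 0 0 0 135" --pt "0 0 0 0 0 0 135" --pt "0 0 0 0 0 0 135"

```text
clock: 4.6
tool_pos: [520.2, 167.9, 85.6]
tool_rot: [0.145, 0.989, -0.001, 0.0]
force: [-1.5, -3.5, 7.2]
grip_width: 0.475
finger_force: 3.4
```

```bash
python3 t.py
```

```text
301 [515.4 151.1   3.9  26.7  76. ] tool [ -0.3 -17.5 -38.3] px [209.39202658 249.62458472] camX -19.09886945042768
[[520.2 167.9  85.6]
 [520.2 167.9  85.6]
 [520.2 167.9  85.6]] [449.78323395 190.66419102 264.66723948] [-1.  -3.1  6.4]
cam in tool [  73.78191674    1.52170792 -179.11069783] [-2.89388053e-01  3.97956756e-04  9.57211782e-01]
```

Call:
servo_tool --pt "0 0 0 0 0 0 145" --pt "0 0 0 0 0 0 160" --pt "0 0 0 0 0 0 200" --pt "0 0 0 0 0 0 255" --pt "0 0 0 0 0 0 255" --pt "0 0 0 0 0 0 255"

```text
clock: 5.25
tool_pos: [519.8, 168.8, 84.6]
tool_rot: [0.145, 0.989, 0.0, 0.0]
force: [-1.3, -0.5, -0.4]
grip_width: 0.001
finger_force: 0.0
```

```bash
python3 t.py; python3 -c "
from h import *
c=cam('scene'); f=c['frame'][140:260,310:450]; cv2.imwrite('pics/s2.png',cv2.resize(f,None,fx=5,fy=5))"
```

```text
432 [513.9 147.1   4.3  26.7  73.6] tool [ -0.9 -22.3 -39.9] px [199.45833333 253.41898148] camX -23.902398921749963
430 [527.8 192.8   4.3  27.5  73.3] tool [ -1.1  25.4 -39.9] px [295.05348837 253.79767442] camX 23.78960616149489
[[519.4 168.7  84.2]
 [519.3 168.8  84. ]
 [519.3 168.7  84. ]] [449.23177071 191.3048233  263.23862135] [ 0.   0.8 -0.5]
cam in tool [  73.80351983    1.4960158  -179.08990488] [-2.89502660e-01  5.47489060e-04  9.57177053e-01]
```

View pics/s2.png

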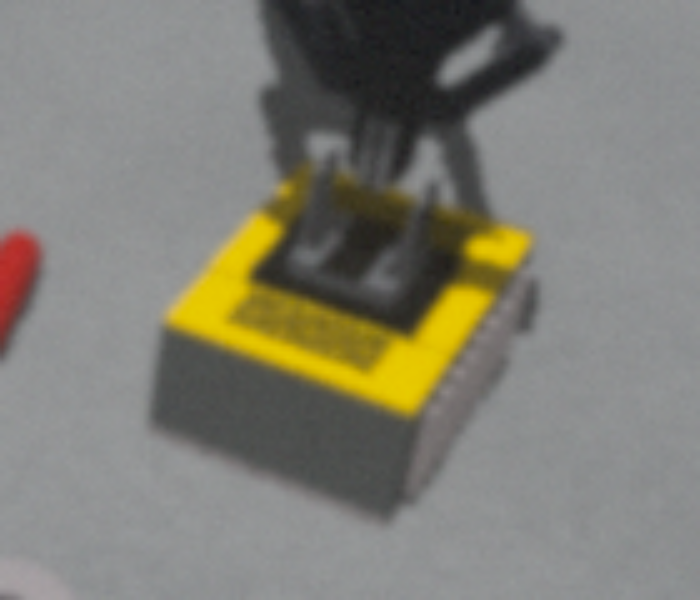

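The close-up shows the fingers shut with the cartridge still in place. The pads slipped off over the tabs without squeezing them. I'll check where the fingertips really are.

```bash
python3 -c "
from h import *
c=cam('wrist'); cv2.imwrite('pics/w4.png',c['frame'])
P=pts(c);s=bot.read_state();T=R.from_quat(s['tool_rot']).inv()
Q=T.apply((P-s['tool_pos']).reshape(-1,3)).reshape(P.shape)
for v in range(190,340,8): print(v,np.round(Q[v,247],0),c['range_z'][v,247].round(0),c['frame'][v,247])
d=cam('top');P=pts(d); print('max z near', [ (np.round(P[v,u],0).tolist()) for v in (250,258) for u in range(132,160,3)])
"
```

```text
190 [21.  1. -0.] 187.0 [17 15 18]
198 [16.  1. -1.] 187.0 [20 19 18]
206 [12.  1. -3.] 187.0 [26 26 26]
214 [ 6.  1. -1.] 190.0 [22 21 20]
222 [  74.    2. -179.] 0.0 [18 18 16]
230 [-5.  1. -1.] 194.0 [55 54 54]
238 [ 11.   1. -46.] 145.0 [22 19 21]
246 [ 11.   1. -53.] 139.0 [30 26 29]
254 [ 11.   1. -61.] 131.0 [24 21 22]
262 [ 11.   1. -67.] 125.0 [28 25 27]
270 [ 11.   1. -74.] 119.0 [29 31 27]
278 [  7.   1. -74.] 120.0 [35 33 30]
286 [  3.   1. -73.] 121.0 [34 34 33]
294 [ -0.   1. -74.] 122.0 [32 28 29]
302 [ -4.   1. -73.] 124.0 [34 31 29]
310 [ -7.   1. -75.] 123.0 [35 32 30]
318 [-83.   1.  15.] 232.0 [ 89 199 219]
326 [-148.    1.   84.] 316.0 [176 179 177]
334 [-158.    1.   84.] 319.0 [175 179 176]
max z near [[541.0, 137.0, 259.0], [530.0, 188.0, 59.0], [531.0, 174.0, 86.0], [531.0, 167.0, 85.0], [531.0, 160.0, 88.0], [531.0, 154.0, 84.0], [532.0, 147.0, 86.0], [532.0, 141.0, 85.0], [531.0, 137.0, 71.0], [531.0, 129.0, 78.0], [528.0, 132.0, 274.0], [527.0, 131.0, 257.0], [521.0, 148.0, 175.0], [521.0, 141.0, 180.0], [522.0, 134.0, 187.0], [521.0, 131.0, 174.0], [516.0, 141.0, 110.0], [513.0, 142.0, 75.0], [514.0, 135.0, 78.0], [514.0, 129.0, 77.0]]
```

View pics/w4.png

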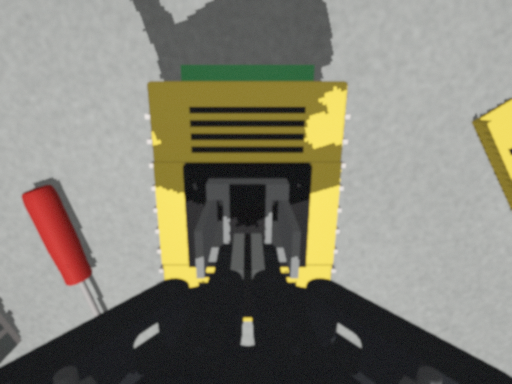

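The wrist view shows the shut fingers between the tabs, with their tips apparently ending high, near rows 225–235. I'll sample the finger columns.

```bash
python3 -c "
from h import *
c=cam('wrist')
P=pts(c);s=bot.read_state();T=R.from_quat(s['tool_rot']).inv()
Q=T.apply((P-s['tool_pos']).reshape(-1,3)).reshape(P.shape)
for u in (238,241,253,256):
  print(u)
  for v in range(206,270,5): print(v,np.round(Q[v,u],0),c['frame'][v,u])
cv2.imwrite('pics/w5.png',cv2.resize(c['frame'][150:310,180:320],None,fx=4,fy=3.5,interpolation=cv2.INTER_CUBIC))
print(s['joint_pos'])
"
```

```text
238
206 [11. -4. -1.] [17 26 23]
211 [ 8. -4. -1.] [13 16 12]
216 [ 5. -4. -1.] [26 25 25]
221 [ 1. -4. -1.] [22 22 23]
226 [-2. -4. -1.] [42 42 42]
231 [-6. -4.  0.] [56 55 55]
236 [ 11.  -3. -43.] [92 93 92]
241 [ 11.  -3. -49.] [92 93 91]
246 [ 11.  -3. -54.] [93 94 91]
251 [ 11.  -2. -59.] [91 92 92]
256 [ 11.  -2. -63.] [92 94 91]
261 [ 11.  -2. -68.] [95 95 92]
266 [ 11.  -2. -71.] [93 94 93]
241
206 [11. -2. -1.] [13 13  9]
211 [ 8. -2. -2.] [23 17 21]
216 [ 5. -2. -1.] [17 19 16]
221 [ 1. -2. -1.] [24 20 23]
226 [-2. -2. -0.] [49 50 50]
231 [-5. -2. -1.] [52 51 53]
236 [ 11.  -1. -43.] [92 93 92]
241 [ 11.  -1. -49.] [93 93 92]
246 [ 11.  -1. -53.] [96 97 96]
251 [ 11.  -1. -59.] [90 92 90]
256 [ 11.  -1. -64.] [91 91 91]
261 [ 11.  -1. -68.] [91 92 91]
266 [ 11.  -1. -71.] [91 91 91]
253
206 [11.  5. -1.] [16 16 14]
211 [ 8.  5. -1.] [21 22 16]
216 [ 5.  5. -2.] [23 21 20]
221 [ 1.  5. -1.] [29 29 25]
226 [-2.  5. -1.] [50 50 50]
231 [-5.  5. -1.] [56 52 54]
236 [ 11.   4. -43.] [93 92 90]
241 [ 11.   4. -50.] [88 91 90]
246 [ 11.   4. -54.] [91 93 88]
251 [ 11.   4. -59.] [88 90 88]
256 [ 11.   4. -63.] [91 93 91]
261 [ 11.   4. -67.] [88 91 88]
266 [ 12.   4. -72.] [91 92 90]
256
206 [11.  7. -1.] [28 28 27]
211 [ 8.  7. -2.] [18 20 16]
216 [ 5.  7. -2.] [11 10  9]
221 [ 1.  7. -1.] [31 27 29]
226 [-2.  7. -0.] [40 38 39]
231 [-5.  7. -2.] [53 52 53]
236 [ 11.   6. -43.] [90 91 90]
241 [ 11.   6. -49.] [92 93 92]
246 [ 11.   5. -54.] [91 93 93]
251 [ 11.   5. -59.] [90 93 90]
256 [ 11.   5. -63.] [91 93 92]
261 [ 10.   5. -66.] [93 94 92]
266 [ 11.   5. -72.] [90 91 88]
[ 2.68265227e-01  1.18331138e-01  1.99077659e+00  1.48651160e-04
  1.03311851e+00 -1.01208437e+00]
```

View pics/w5.png

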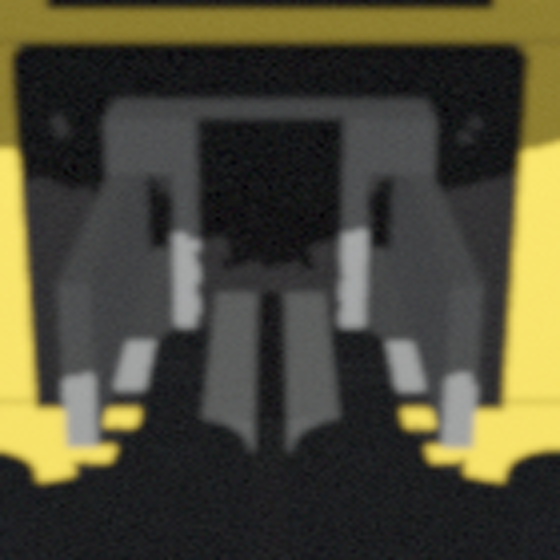

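The crop shows the finger tips ending well above the cartridge block. I'll cross-check with the scene camera's depth.

```bash
python3 -c "
from h import *
c=cam('scene');P=pts(c)
for u in (382,385,388):
  print(u)
  for v in range(160,190,2): print(v,np.round(P[v,u],0),c['frame'][v,u])
"
```

```text
382
160 [528. 156. 168.] [38 36 37]
162 [529. 157. 164.] [38 37 38]
164 [523. 158. 155.] [46 46 46]
166 [524. 158. 151.] [56 56 57]
168 [521. 159. 144.] [61 60 59]
170 [523. 160. 140.] [74 74 74]
172 [528. 161. 138.] [83 81 81]
174 [529. 162. 133.] [82 86 85]
176 [528. 163. 127.] [69 76 79]
178 [446. 166.  72.] [42 66 70]
180 [456. 167.  73.] [30 56 62]
182 [465. 167.  72.] [31 49 55]
184 [498. 167.  87.] [29 37 41]
186 [510. 168.  89.] [29 38 40]
188 [516. 169.  87.] [39 42 45]
385
160 [529. 162. 170.] [36 37 38]
162 [531. 163. 166.] [46 44 44]
164 [527. 164. 159.] [58 58 57]
166 [527. 165. 154.] [59 58 59]
168 [533. 165. 152.] [60 59 60]
170 [528. 166. 144.] [67 68 67]
172 [531. 167. 141.] [75 76 74]
174 [528. 168. 134.] [81 78 80]
176 [530. 169. 129.] [83 85 85]
178 [527. 170. 123.] [59 70 77]
180 [448. 174.  69.] [29 58 67]
182 [463. 174.  72.] [32 54 61]
184 [494. 174.  86.] [24 40 43]
186 [504. 175.  87.] [34 41 39]
188 [513. 175.  87.] [35 39 36]
388
160 [515. 169. 164.] [35 33 35]
162 [531. 169. 167.] [39 38 41]
164 [531. 170. 162.] [54 54 53]
166 [531. 171. 157.] [62 65 62]
168 [531. 172. 152.] [63 64 63]
170 [529. 173. 146.] [68 65 67]
172 [528. 174. 140.] [65 63 64]
174 [529. 175. 136.] [56 54 53]
176 [528. 176. 129.] [67 76 78]
178 [441. 180.  72.] [ 52  91 101]
180 [447. 181.  70.] [19 60 70]
182 [460. 182.  72.] [24 48 55]
184 [470. 182.  72.] [30 48 53]
186 [501. 182.  86.] [33 40 41]
188 [512. 182.  87.] [47 46 51]
```

Both cameras agree that the physical fingertips sit about 41 mm above the reported TCP. The tips are at z≈124 when the report says 84, so I only touched the tab tops. I'll lift, open, and go down about 40 mm deeper.

Call:
servo_tool --pt "0 0 -0.6 0 0 0 255" --pt "0 0 -1.2 0 0 0 255" --pt "0 0 -1.2 0 0 0 255" --pt "0 0 -1.2 0 0 0 80" --pt "0 0 -1.2 0 0 0 80" --pt "0 0 -1.2 0 0 0 80" --pt "0 0 -1.2 0 0 0 80" --pt "0 0 -1.2 0 0 0 80"

```text
clock: 6.32
tool_pos: [519.1, 168.4, 113.7]
tool_rot: [0.145, 0.989, -0.0, -0.001]
force: [-1.0, 0.1, 0.7]
grip_width: 0.685
finger_force: 0.0
```

Call:
servo_tool --pt "0 0 0.5 0 0 0 80" --pt "0 0 0.9 0 0 0 80" --pt "0 0 1.3 0 0 0 80" --pt "0 0 1.6 0 0 0 80" --pt "0 0 1.6 0 0 0 80" --pt "0 0 1.6 0 0 0 80"

```text
clock: 6.82
tool_pos: [518.8, 168.3, 73.3]
tool_rot: [0.145, 0.989, -0.0, -0.001]
force: [0.4, -0.3, 0.7]
grip_width: 0.684
finger_force: 0.0
```

```bash
python3 t.py
```

```text
473 [513.8 147.    4.3  26.8  73.4] tool [ -0.3 -22.5 -49.3] px [196.13742072 261.65539112] camX -24.066755198152656
469 [527.4 193.    4.3  26.1  73.2] tool [ -0.2  25.4 -49.3] px [297.79530917 261.75692964] camX 23.62994997958305
170 [511.2 142.3   6.5  23.2  89.2] tool [  0.8 -27.8 -49.3] px [181.57058824 254.19411765] camX -30.536766772818666
169 [528.  198.9   6.6  22.9  55.9] tool [  0.9  31.4 -49.3] px [313.73964497 253.56804734] camX 30.694274615539932
[[519.5 168.5  74.2]
 [520.  168.7  74.8]
 [520.3 168.7  75.1]] [449.74070016 191.24863538 253.8720659 ] [ 0.6 -0.1  0.3]
cam in tool [  73.59646625    1.61907634 -179.23198414] [-2.88910160e-01  8.40413716e-05  9.57356210e-01]
```

Call:
servo_tool --pt "0 0 0.4 0 0 0 80" --pt "0 0 0.7 0 0 0 80" --pt "0 0 0.95 0 0 0 80" --pt "0 0 1.15 0 0 0 80" --pt "0 0 1.15 0 0 0 90" --pt "0 0 1.15 0 0 0 90" --pt "0 0 1.15 0 0 0 90"

```text
clock: 7.55
tool_pos: [519.8, 168.6, 45.9]
tool_rot: [0.145, 0.989, 0.0, 0.0]
force: [0.2, 0.7, 0.6]
grip_width: 0.65
finger_force: 0.0
```

```bash
python3 t.py
```

```text
725 [527.6 192.8   4.3  27.5  73.6] tool [ -0.3  25.3 -77.7] px [309.02896552 298.41655172] camX 23.495543526664072
719 [513.8 146.9   4.5  27.4  73.1] tool [ -0.2 -22.6 -77.8] px [184.22253129 298.31849791] camX -24.07017938766741
404 [509.6 143.6  23.6   8.6   8.3] tool [  2.9 -27.  -77.8] px [169.18564356 287.35148515] camX -29.357922096906314
406 [525.7 198.3   8.8  23.2  48.7] tool [  3.1  30.  -77.7] px [325.63793103 286.98029557] camX 29.395340492824406
[[520.1 168.7  46.2]
 [520.1 168.7  46.3]
 [520.2 168.7  46.3]] [449.80006927 191.2664906  225.36000723] [ 0.5 -0.3 -0.2]
cam in tool [  73.73006761    1.54710614 -179.1550431 ] [-2.89399311e-01  4.06946155e-04  9.57208375e-01]
```

Call:
servo_tool --pt "0 0 0 0 0 0 105" --pt "0 0 0 0 0 0 105" --pt "0 0 0 0 0 0 115" --pt "0 0 0 0 0 0 115"

```text
clock: 8.03
tool_pos: [520.3, 168.7, 46.8]
tool_rot: [0.145, 0.989, 0.0, 0.0]
force: [-1.1, 0.2, 5.2]
grip_width: 0.549
finger_force: 5.1
```

Call:
servo_tool --pt "0 0 0 0 0 0 122" --pt "0 0 0 0 0 0 122" --pt "0 0 0 0 0 0 128" --pt "0 0 0 0 0 0 128"

```text
clock: 8.37
tool_pos: [520.3, 168.8, 46.9]
tool_rot: [0.145, 0.989, 0.0, 0.001]
force: [-1.3, -0.9, 6.1]
grip_width: 0.501
finger_force: 7.0
```

Call:
servo_tool --pt "0 0 0 0 0 0 135" --pt "0 0 0 0 0 0 140" --pt "0 0 0 0 0 0 140"

```text
clock: 8.62
tool_pos: [520.2, 168.4, 46.9]
tool_rot: [0.145, 0.989, -0.0, 0.0]
force: [-0.7, -1.5, 6.8]
grip_width: 0.459
finger_force: 23.5
```

Call:
servo_tool --pt "0 0 0 0 0 0 160" --pt "0 0 0 0 0 0 255" --pt "0 0 0 0 0 0 255" --pt "0 0 0 0 0 0 255"

```text
clock: 8.95
tool_pos: [520.3, 168.5, 47.1]
tool_rot: [0.145, 0.989, -0.0, 0.0]
force: [-1.9, -2.1, 7.8]
grip_width: 0.416
finger_force: 59.8
```

Firm grip at 60 N. I'll lift straight up.

Call:
servo_tool --pt "0 0 -0.1 0 0 0 255" --pt "0 0 -0.2 0 0 0 255" --pt "0 0 -0.3 0 0 0 255" --pt "0 0 -0.4 0 0 0 255"

```text
clock: 9.28
tool_pos: [519.5, 168.6, 55.6]
tool_rot: [0.145, 0.989, -0.0, -0.0]
force: [0.1, 0.5, -1.7]
grip_width: 0.415
finger_force: 60.1
```

Call:
servo_tool --pt "0 0 -0.4 0 0 0 255" --pt "0 0 -0.8 0 0 0 255" --pt "0 0 -1.4 0 0 0 255" --pt "0 0 -2 0 0 0 255" --pt "0 0 -2.6 0 0 0 255" --pt "0 0 -3.2 0 0 0 255" --pt "0 0 -3.2 0 0 0 255" --pt "0 0 -3.2 0 0 0 255"

```text
clock: 9.95
tool_pos: [520.6, 169.0, 137.3]
tool_rot: [0.145, 0.989, 0.001, 0.001]
force: [0.4, -0.4, -2.2]
grip_width: 0.41
finger_force: 60.8
```

```bash
python3 t.py 205 | tail -3; python3 - <<'E'
from h import *
c=cam('scene'); cv2.imwrite('pics/s3.png',cv2.resize(c['frame'][90:250,300:460],None,fx=3,fy=3))
go(535,-175,140,97.9)
E
```

```text
[519.  168.5 135.1]
 [518.7 168.3 134.6]] [448.97584754 191.10863    314.31981579] [ 0.4  0.5 -2.2]
cam in tool [  73.99112572    1.37401956 -178.95237688] [-2.90140183e-01  9.21527075e-04  9.56983712e-01]
pos [518.6 168.3 134.4] force [ 0.4  0.  -2.3] joints [ 0.27  0.07  1.95  0.    1.13 -1.01]
incr [ -4.565 -12.969  -0.216] [-0.008 -0.024 -4.092]
```

View pics/s3.png

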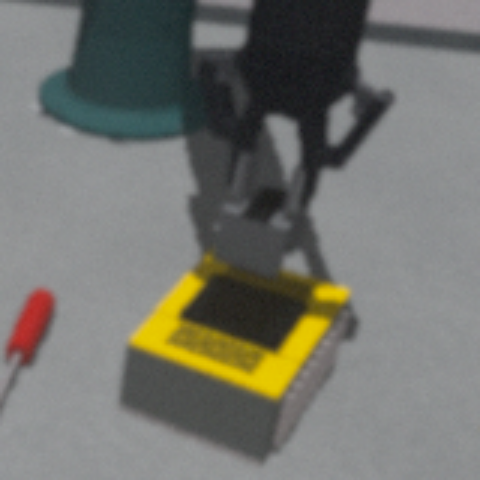

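The cartridge is out and upright in the hand, above the empty old socket. To cancel calibration bias, I'll measure the old cover's centre in the tool frame from above, then do the same at the new drive.

Call:
servo_tool --pt "0 0 -1.2 0 0 0 255" --pt "0 0 -2.4 0 0 0 255" --pt "0 0 -3.2 0 0 0 255" --pt "0 0 -3.2 0 0 0 255" --pt "0 0 -3.2 0 0 0 255" --pt "0 0 -3.2 0 0 0 255" --pt "0 0 -3.2 0 0 0 255" --pt "0 0 -3.2 0 0 0 255"

```text
clock: 10.82
tool_pos: [518.3, 168.2, 213.4]
tool_rot: [0.145, 0.989, -0.001, -0.002]
force: [0.5, 0.4, -2.3]
grip_width: 0.417
finger_force: 60.8
```

```bash
cat > cov.py <<'E'
from h import *
import sys
gx,gy=map(float,sys.argv[1:3])
c=cam('wrist');s=bot.read_state();cv2.imwrite('pics/cov%d.png'%gx,c['frame'])
hsv=cv2.cvtColor(c["frame"],cv2.COLOR_BGR2HSV); m=cv2.inRange(hsv,(20,120,60),(35,255,255))
P=pts(c); k=(m>0)&(abs(P[...,2]-70)<6)&(np.hypot(P[...,0]-gx,P[...,1]-gy)<115)
v,u=np.nonzero(k); q=np.array([ray(c,a,b,70) for a,b in zip(u,v)])
b=cv2.minAreaRect(q[:,:2].astype(np.float32)); print(len(q),np.round(np.r_[b[0],b[1],b[2]],2))
T=R.from_quat(s["tool_rot"]).inv(); d=T.apply(np.r_[b[0],70]-s["tool_pos"])
yaw=np.degrees(np.arctan2(*T.as_matrix()[1,1::-1]))
print("tool-frame centre",np.round(d,2),"tool y yaw",round(yaw,2),"pos",np.round(s["tool_pos"],1),"rot",np.round(T.as_rotvec(),3),np.round(c['frame'].shape), "edge touch",u.min(),u.max(),v.min(),v.max())
E
python3 cov.py 520.5 168.5; python3 cov.py 520.5 168.5;python3 -c "
from h import *
go(535,-174,205,97.9)"
```

```text
7458 [516.06 171.25 119.3  158.79  73.27]
tool-frame centre [  2.85   2.43 143.82] tool y yaw 73.34 pos [518.6 168.2 213.8] rot [ 4.550e-01  3.105e+00 -2.000e-03] [384 512   3] edge touch 190 307 90 237
7350 [516.41 171.25 119.13 159.    73.2 ]
tool-frame centre [  2.84   2.3  144.23] tool y yaw 73.34 pos [518.9 168.3 214.2] rot [ 4.550e-01  3.106e+00 -2.000e-03] [384 512   3] edge touch 189 307 90 237
pos [518.9 168.3 214.2] force [ 0.1 -0.  -2. ] joints [ 0.27  0.01  1.86  0.    1.28 -1.01]
incr [ -4.545 -12.933   0.377] [-0.009 -0.025 -4.093]
```

```bash
sed -i 's/(20,120,60)/(18,110,35)/; s/<6)&(np/<14)\&(np/' cov.py; python3 cov.py 520.5 168.5; python3 -c "
from h import *
c=cam('wrist');P=pts(c)
for v in list(range(74,96,2))+list(range(226,246,2)): print(v,c['frame'][v,225],np.round(P[v,225]),c['frame'][v,270])"
```

```text
7865 [516.49 171.29 119.56 160.18  73.31]
tool-frame centre [  3.09   2.19 144.65] tool y yaw 73.34 pos [519.1 168.4 214.6] rot [ 4.550e-01  3.107e+00 -1.000e-03] [384 512   3] edge touch 189 307 89 237
74 [82 83 82] [414. 174.   1.] [86 89 86]
76 [82 85 81] [416. 173.  -0.] [82 85 81]
78 [69 94 60] [422. 174.  41.] [67 95 59]
80 [59 96 47] [423. 174.  40.] [59 96 44]
82 [56 96 44] [425. 173.  39.] [60 99 45]
84 [56 96 41] [427. 172.  40.] [62 99 49]
86 [61 99 50] [429. 172.  39.] [57 95 44]
88 [ 53 102  86] [431. 171.  39.] [ 53 103  83]
90 [ 47 116 129] [435. 172.  71.] [ 48 116 129]
92 [ 48 121 136] [436. 172.  70.] [ 45 118 134]
94 [ 50 122 137] [438. 171.  69.] [ 48 121 136]
226 [61 59 59] [504. 163. 250.] [67 68 66]
228 [60 59 58] [506. 162. 249.] [69 68 66]
230 [60 59 58] [507. 162. 250.] [67 65 65]
232 [62 60 59] [508. 162. 248.] [70 68 68]
234 [62 61 60] [509. 161. 249.] [67 65 65]
236 [62 59 58] [510. 161. 249.] [68 67 65]
238 [62 58 59] [511. 161. 249.] [70 68 67]
240 [62 61 60] [511. 161. 250.] [71 70 70]
242 [63 61 60] [513. 160. 249.] [68 67 66]
244 [65 64 63] [514. 160. 250.] [70 69 69]
```

Call:
servo_tool --pt "-4.5 -12.9 0 0 0 -4.1 255" --pt "-4.5 -12.9 0 0 0 -4.1 255" --pt "-4.5 -12.9 0 0 0 -4.1 255" --pt "-4.5 -12.9 0 0 0 -4.1 255" --pt "-4.5 -12.9 0 0 0 -4.1 255" --pt "-4.5 -12.9 0 0 0 -4.1 255" --pt "-4.5 -12.9 0 0 0 -4.1 255" --pt "-4.5 -12.9 0 0 0 -4.1 255"

```text
clock: 11.68
tool_pos: [534.0, -154.7, 215.9]
tool_rot: [-0.069, 0.998, 0.0, 0.0]
force: [0.8, 0.0, -1.9]
grip_width: 0.41
finger_force: 60.8
```

```bash
python3 -c "
from h import *
go(535,-174,214,97.9)"
```

```text
pos [ 534.  -154.7  215.9] force [ 0.8  0.  -1.9] joints [-0.33  0.03  1.84  0.    1.28 -2.04]
incr [ 0.066 -0.771  0.078] [-0.     0.004  0.008]
```

Call:
servo_tool --pt "0 0 0 0 0 0 255" --pt "0 0 0 0 0 0 255" --pt "0 0 0 0 0 0 255" --pt "0 0 0 0 0 0 255"

```text
clock: 12.02
tool_pos: [534.1, -151.6, 215.6]
tool_rot: [-0.07, 0.998, 0.0, -0.0]
force: [0.4, 1.2, -1.6]
grip_width: 0.41
finger_force: 60.9
```

```bash
sed -i '$a print("slot tool xy",round(d[0]+max(b[1])/2-85,2),round(d[1],2))' cov.py; python3 cov.py 535 -174; python3 -c "
from h import *
go(535,-174,214,97.9)"
```

```text
8579 [ 534.69 -172.49  167.23  119.8     7.93]
tool-frame centre [  2.47 -21.08 145.74] tool y yaw 98.04 pos [ 534.2 -151.3  215.7] rot [-2.200e-01  3.134e+00  1.000e-03] [384 512   3] edge touch 166 284 85 239
slot tool xy 1.09 -21.08
pos [ 534.2 -151.3  215.7] force [ 1.8  0.2 -1.3] joints [-0.32  0.02  1.84  0.    1.28 -2.03]
incr [ 0.096 -0.902  0.069] [ 0.005 -0.002  0.023]
```

Call:
servo_tool --pt "0.1 -0.93 0 0 0 0 255" --pt "0.1 -0.93 0 0 0 0 255" --pt "0.1 -0.93 0 0 0 0 255" --pt "0.1 -0.93 0 0 0 0 255" --pt "0.1 -0.93 0 0 0 0 255" --pt "0.1 -0.93 0 0 0 0 255" --pt "0.1 -0.93 0 0 0 0 255"

```text
clock: 12.65
tool_pos: [535.0, -175.4, 215.9]
tool_rot: [-0.07, 0.998, 0.0, 0.0]
force: [0.2, 0.2, -2.1]
grip_width: 0.414
finger_force: 61.0
```

```bash
python3 cov.py 535 -174;python3 cov.py 535 -174
```

```text
7870 [ 532.47 -173.15  162.09  119.35    7.83]
tool-frame centre [  2.18   2.75 145.9 ] tool y yaw 97.98 pos [ 535.  -175.6  215.9] rot [ 0.219 -3.134 -0.   ] [384 512   3] edge touch 190 308 88 237
slot tool xy -1.77 2.75
7907 [ 532.29 -172.88  162.09  119.71    7.71]
tool-frame centre [  2.29   3.16 145.92] tool y yaw 97.97 pos [ 535.  -175.7  215.9] rot [ 0.218 -3.134 -0.   ] [384 512   3] edge touch 190 308 88 237
slot tool xy -1.67 3.16
```

Call:
servo_tool --pt "0 0.03 1.0 0 0 0 255" --pt "0 0.03 2.0 0 0 0 255" --pt "0 0.03 3.0 0 0 0 255" --pt "0 0.03 3.8 0 0 0 255" --pt "0 0.03 4.4 0 0 0 255" --pt "0 0.03 4.4 0 0 0 255" --pt "0 0.03 4.4 0 0 0 255" --pt "0 0.03 4.4 0 0 0 255"

```text
clock: 13.42
tool_pos: [535.8, -175.7, 107.1]
tool_rot: [-0.069, 0.998, -0.0, 0.001]
force: [0.0, 0.6, -1.1]
grip_width: 0.415
finger_force: 61.0
```

Call:
servo_tool --pt "0 0 0 0 0 0 255" --pt "0 0 0 0 0 0 255" --pt "0 0 0 0 0 0 255" --pt "0 0 0 0 0 0 255" --pt "0 0 0 0 0 0 255" --pt "0 0 0 0 0 0 255"

```text
clock: 13.92
tool_pos: [535.0, -175.4, 106.1]
tool_rot: [-0.069, 0.998, -0.0, 0.0]
force: [0.2, 0.2, -1.6]
grip_width: 0.412
finger_force: 61.0
```

```bash
python3 cov.py 535 -174; python3 - <<'E'
from h import *
c=cam('scene'); f=c['frame'][110:230,190:310]; cv2.imwrite('pics/s4.png',cv2.resize(f,None,fx=5,fy=5))
E
```

```text
17255 [ 534.65 -172.91  166.98  119.5     7.92]
tool-frame centre [-0.07  2.47 36.02] tool y yaw 97.95 pos [ 534.9 -175.4  106. ] rot [ 0.218 -3.134  0.   ] [384 512   3] edge touch 160 338 82 300
slot tool xy -1.58 2.47
```

View pics/s4.png

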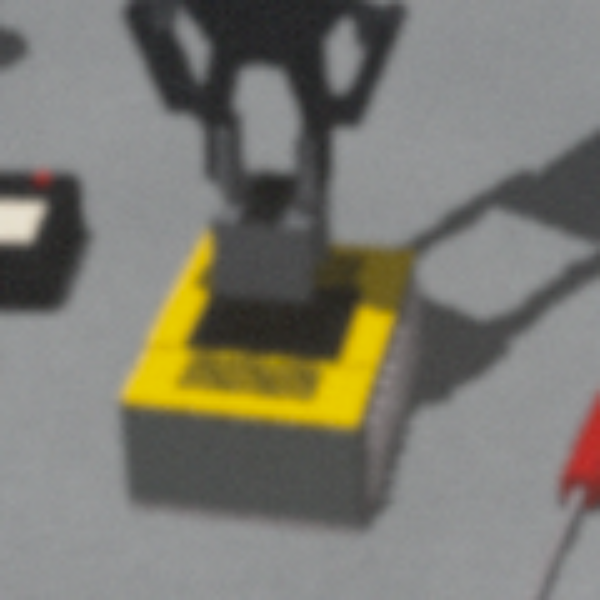

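The scene crop shows the cartridge upright just above the new socket. Now I descend by feel.

Call:
servo_tool --pt "0 0 0.12 0 0 0 255" --pt "0 0 0.24 0 0 0 255" --pt "0 0 0.36 0 0 0 255" --pt "0 0 0.48 0 0 0 255" --pt "0 0 0.6 0 0 0 255"

```text
clock: 14.43
tool_pos: [534.7, -175.3, 90.3]
tool_rot: [-0.069, 0.998, 0.0, -0.0]
force: [-0.2, -0.2, -2.6]
grip_width: 0.414
finger_force: 61.0
```

Call:
servo_tool --pt "0 0 0.1 0 0 0 255" --pt "0 0 0.2 0 0 0 255" --pt "0 0 0.3 0 0 0 255" --pt "0 0 0.4 0 0 0 255"

```text
clock: 14.77
tool_pos: [534.9, -175.3, 80.6]
tool_rot: [-0.069, 0.998, 0.0, 0.0]
force: [0.4, -0.7, -1.2]
grip_width: 0.416
finger_force: 61.0
```

Call:
servo_tool --pt "0 0 0.1 0 0 0 255" --pt "0 0 0.2 0 0 0 255" --pt "0 0 0.3 0 0 0 255" --pt "0 0 0.4 0 0 0 255"

```text
clock: 15.1
tool_pos: [534.9, -175.4, 70.6]
tool_rot: [-0.069, 0.998, -0.0, 0.0]
force: [-0.2, 0.3, -1.2]
grip_width: 0.415
finger_force: 61.0
```

Call:
servo_tool --pt "0 0 0.08 0 0 0 255" --pt "0 0 0.16 0 0 0 255" --pt "0 0 0.24 0 0 0 255"

```text
clock: 15.35
tool_pos: [534.9, -175.4, 64.7]
tool_rot: [-0.069, 0.998, -0.0, 0.0]
force: [-0.2, 0.9, -2.3]
grip_width: 0.413
finger_force: 61.0
```

Call:
servo_tool --pt "0 0 0.06 0 0 0 255" --pt "0 0 0.12 0 0 0 255" --pt "0 0 0.12 0 0 0 255"

```text
clock: 15.6
tool_pos: [534.7, -175.3, 61.5]
tool_rot: [-0.069, 0.998, 0.0, -0.0]
force: [-0.4, 0.5, -1.8]
grip_width: 0.414
finger_force: 61.0
```

Call:
servo_tool --pt "0 0 0.06 0 0 0 255" --pt "0 0 0.12 0 0 0 255" --pt "0 0 0.12 0 0 0 255"

```text
clock: 15.85
tool_pos: [534.7, -175.3, 58.6]
tool_rot: [-0.069, 0.998, 0.0, -0.0]
force: [0.4, -0.4, -1.7]
grip_width: 0.413
finger_force: 61.0
```

Call:
servo_tool --pt "0 0 0.06 0 0 0 255" --pt "0 0 0.12 0 0 0 255" --pt "0 0 0.12 0 0 0 255"

```text
clock: 16.1
tool_pos: [534.6, -175.3, 55.5]
tool_rot: [-0.069, 0.998, 0.0, -0.0]
force: [-0.0, -0.1, -2.1]
grip_width: 0.414
finger_force: 61.0
```

Call:
servo_tool --pt "0 0 0.06 0 0 0 255" --pt "0 0 0.12 0 0 0 255" --pt "0 0 0.12 0 0 0 255"

```text
clock: 16.35
tool_pos: [534.6, -175.3, 52.5]
tool_rot: [-0.069, 0.998, 0.0, -0.0]
force: [-1.3, 0.0, -1.8]
grip_width: 0.414
finger_force: 61.0
```

Call:
servo_tool --pt "0 0 0.06 0 0 0 255" --pt "0 0 0.12 0 0 0 255" --pt "0 0 0.12 0 0 0 255"

```text
clock: 16.6
tool_pos: [535.0, -175.4, 49.9]
tool_rot: [-0.069, 0.998, -0.0, 0.0]
force: [-0.9, 0.2, 0.1]
grip_width: 0.416
finger_force: 61.4
```

Contact pad felt at TCP z≈50. The floor should be about 7 mm lower, so I go on in small steps.

Call:
servo_tool --pt "0 0 0.06 0 0 0 255" --pt "0 0 0.12 0 0 0 255" --pt "0 0 0.12 0 0 0 255"

```text
clock: 16.85
tool_pos: [535.2, -175.4, 47.3]
tool_rot: [-0.069, 0.998, -0.0, 0.0]
force: [-1.0, 0.0, 3.0]
grip_width: 0.41
finger_force: 62.0
```

Call:
servo_tool --pt "0 0 0.04 0 0 0 255" --pt "0 0 0.04 0 0 0 255" --pt "0 0 0.04 0 0 0 255"

```text
clock: 17.1
tool_pos: [535.2, -175.5, 46.3]
tool_rot: [-0.069, 0.998, -0.0, 0.0]
force: [-0.8, 0.3, 4.3]
grip_width: 0.413
finger_force: 62.1
```

Call:
servo_tool --pt "0 0 0.04 0 0 0 255" --pt "0 0 0.04 0 0 0 255" --pt "0 0 0.04 0 0 0 255"

```text
clock: 17.35
tool_pos: [535.2, -175.5, 45.4]
tool_rot: [-0.069, 0.998, -0.0, 0.0]
force: [-1.7, 0.6, 5.7]
grip_width: 0.41
finger_force: 62.3
```

Call:
servo_tool --pt "0 0 0.04 0 0 0 255" --pt "0 0 0.04 0 0 0 255" --pt "0 0 0.04 0 0 0 255"

```text
clock: 17.6
tool_pos: [535.3, -175.5, 44.6]
tool_rot: [-0.069, 0.998, -0.0, 0.0]
force: [-2.8, -0.2, 7.3]
grip_width: 0.412
finger_force: 62.5
```

Call:
servo_tool --pt "0 0 0.04 0 0 0 255" --pt "0 0 0.04 0 0 0 255" --pt "0 0 0.04 0 0 0 255"

```text
clock: 17.85
tool_pos: [535.3, -175.5, 43.8]
tool_rot: [-0.069, 0.998, -0.0, 0.0]
force: [-2.9, 1.4, 8.9]
grip_width: 0.412
finger_force: 62.7
```

Call:
servo_tool --pt "0 0 0.03 0 0 0 255" --pt "0 0 0.03 0 0 0 255" --pt "0 0 0.03 0 0 0 255"

```text
clock: 18.1
tool_pos: [535.3, -175.5, 43.8]
tool_rot: [-0.069, 0.998, -0.0, 0.0]
force: [-3.7, 1.9, 12.2]
grip_width: 0.41
finger_force: 63.5
```

Call:
servo_tool --pt "0 0 0.02 0 0 0 255" --pt "0 0 0.02 0 0 0 255" --pt "0 0 0.02 0 0 0 255"

```text
clock: 18.35
tool_pos: [535.4, -175.5, 43.8]
tool_rot: [-0.069, 0.998, -0.0, 0.0]
force: [-5.8, 1.9, 14.7]
grip_width: 0.41
finger_force: 63.9
```

On the hard floor at about 15 N. I'll let go while keeping some downward bias.

Call:
servo_tool --pt "0 0 0.04 0 0 0 255" --pt "0 0 0.06 0 0 0 60" --pt "0 0 0.06 0 0 0 60" --pt "0 0 0.06 0 0 0 60" --pt "0 0 0.06 0 0 0 60" --pt "0 0 0.06 0 0 0 60" --pt "0 0 0.06 0 0 0 60"

```text
clock: 18.93
tool_pos: [534.5, -175.2, 39.5]
tool_rot: [-0.069, 0.998, 0.0, -0.0]
force: [-0.6, 0.2, 0.5]
grip_width: 0.759
finger_force: 0.0
```

```bash
sed -i 's/520.8/534.9/; s/-170)<40/+175)<40/' t.py; sed -i 's/P\[...,1\]-170/P[...,1]+175/' t.py; for z in 115 120 124; do python3 t.py $z; done
```

```text
245 [ 538.6 -195.7   27.3    4.1   16.1] tool [ -1.1 -20.7 -84.3] px [187.30204082 291.50204082] camX -22.698882009121167
240 [ 532.1 -150.    27.1    4.5    7.8] tool [ -0.9  25.4 -84.3] px [307.14166667 290.3       ] camX 22.535144725151508
372 [ 539.  -209.2   21.4    7.1    8.6] tool [  0.4 -34.2 -84.3] px [156.36021505 286.83064516] camX -34.059198773206276
290 [ 528.5 -139.5   19.4    5.1    8.1] tool [  1.2  36.3 -84.3] px [336.84137931 287.33448276] camX 33.62946128454091
[[ 534.6 -175.3   39.6]
 [ 534.7 -175.3   39.7]
 [ 534.7 -175.3   39.8]] [ 462.14767545 -184.00867035  218.88595993] [-0.3 -0.2  0.4]
cam in tool [  73.08749812    1.41625961 -179.1470275 ] [-2.89584069e-01  3.54297073e-04  9.57152517e-01]
682 [ 539.  -197.5   27.2    4.5    7.5] tool [ -1.1 -22.5 -84. ] px [183.18181818 304.93841642] camX -23.860296124567537
680 [ 532.6 -150.1   26.9    4.4    7.4] tool [ -1.2  25.3 -84. ] px [311.55 304.7 ] camX 23.841534784301015
281 [ 533.5 -208.1   15.1    6.7   33. ] tool [  5.8 -32.3 -84. ] px [151.86476868 288.69395018] camX -34.88648287653758
235 [ 524.8 -139.9   13.2    5.2    8.6] tool [  5.   36.4 -84. ] px [341.07234043 289.91914894] camX 34.29890895057189
[[ 534.8 -175.3   39.9]
 [ 534.8 -175.3   40. ]
 [ 534.9 -175.3   40. ]] [ 462.24361287 -184.04438924  219.11233477] [-0.2  0.1 -0.3]
cam in tool [  73.1027064     1.40793224 -179.14121996] [-2.89568011e-01  3.22998135e-04  9.57157387e-01]
121 [ 528.5 -211.4    5.9    2.4   81.5] tool [ 11.3 -34.8 -83.9] px [140.45454545 286.33884298] camX -36.6278045567599
68 [ 518.8 -140.5    1.6    3.8   19.8] tool [ 11.1  36.8 -83.9] px [351.5        287.22058824] camX 35.68464282338848
[[ 534.9 -175.4   40.1]
 [ 534.9 -175.4   40.1]
 [ 534.9 -175.3   40.1]] [ 462.27790344 -184.05744533  219.23668525] [-0.5 -0.1  0.6]
cam in tool [  73.12360311    1.4188242  -179.12672146] [-2.89655840e-01  2.92571844e-04  9.57130821e-01]
```

Both tabs are back at ±23.85 mm and the tops are in the 120–124 mm band, so it is locked. I'll retreat straight up and verify.

Call:
servo_tool --pt "0 0 -0.5 0 0 0 40" --pt "0 0 -1.2 0 0 0 40" --pt "0 0 -2.2 0 0 0 40" --pt "0 0 -3.4 0 0 0 40" --pt "0 0 -4.6 0 0 0 40" --pt "0 0 -5.6 0 0 0 40" --pt "0 0 -5.6 0 0 0 40" --pt "0 0 -5.6 0 0 0 40"

```text
clock: 20.05
tool_pos: [536.7, -176.0, 183.7]
tool_rot: [-0.069, 0.998, -0.001, 0.003]
force: [0.4, -0.0, -1.2]
grip_width: 0.844
finger_force: 0.0
```

```bash
python3 - <<'E'
from h import *
c=cam('wrist');P=pts(c);z=P[...,2]
k=(z>112)&(z<140)&(np.hypot(P[...,0]-535,P[...,1]+174)<40)
n,l,_,ce=cv2.connectedComponentsWithStats(k.astype(np.uint8))
for i in range(1,n):
  q=P[l==i]
  if len(q)>40: print(len(q),np.round(cv2.minAreaRect(q[:,:2].astype(np.float32))[0],1),"ztop",np.percentile(q[:,2],[50,90]))
b=(z>74)&(z<90)&(np.hypot(P[...,0]-535,P[...,1]+174)<18); print("block top",np.median(z[b]),b.sum())
E
python3 cov.py 535 -174
```

```text
195 [ 539.2 -197.5] ztop [120.92511629 121.80568675]
201 [ 532.6 -149.5] ztop [120.86987559 121.75605769]
block top 81.90241922358595 1029
14582 [ 534.94 -172.57  167.2   119.56    7.92]
tool-frame centre [ -1.     2.45 109.88] tool y yaw 97.95 pos [ 534.4 -175.2  179.9] rot [-0.218  3.133  0.   ] [384 512   3] edge touch 183 315 86 255
slot tool xy -2.4 2.45
```

```bash
python3 -c "
from workcell import bot
print(bot.hand_in())"
```

```text
the job is handed in; nothing more can be done
None
```

I moved the cartridge from the old drive into the new drive's socket, and it is locked there: both tabs are sprung out, it sits within about 1.5 mm of centre, and the hand is clear. I handed the job in at about 20 s on the clock; no verdict came back. The first squeeze slipped off the tab tops because the real fingertips sit about 41 mm higher than the reported TCP. The highest force I read was about 15 N on the new socket's floor, just before a slightly harder press as I let go.

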